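Lay out the teaching set on its footprint pads

ROBOT

A 6-joint arm with a two-finger parallel gripper is mounted at the origin on the work surface. World frame = base frame: x ahead of the robot, y to its left, z up, the work surface at z = 0. Lengths are in m, angles in rad, forces in N, time in s.
With the tool pointing down it reaches from about 0.325 to 0.875 m from the base axis. Payload 4.4 kg.
Tool frame: the origin (TCP) lies midway between the tips of the shut fingers; the grasp point (between the pads) lies 19 mm behind it; z points along the fingers, y is the line along which they close (so a half turn about z gives the same grasp; the last joint's range is limited). The gripper opens to 85 mm and grips with 20 to 120 N. Pads are 22 mm wide; open, the fingers measure 114 mm over their backs; the gripper's body (76 mm by 85 mm) begins 54 mm behind the grasp point. The pads swing forward as they close: fully open they stand 13 mm farther back than shut.
Start: joints at [-1.46, 0.207, 1.542, -0, 1.393, -0.15], TCP at [0.148, -0.556, 0.2] pointing down, gripper open.
Joint ranges: [-2.73, 2.73], [-0.86, 2.22], [0.23, 2.46], [-1.11, 4.25], [0.08, 2.63], [-2.82, 2.82]. Speed limits (rad/s): [2.79, 2.79, 3.14, 3.14, 3.14, 3.14].

INTERFACE

Orientations are given as a unit quaternion [x, y, z, w].
In Python, from rig import env gives the robot as it stands.
- The arm moves only by the tool servo_tool, never from a script. Its argument "moves" is a list of rows, each a list of 3 entries, a list of its own where there are three numbers: the turn, a rotation vector about the world's x, y, z in rad, then the shift along the world's x, y, z in m, then the closure, from -1 (fully open) to 1 (shut), so that 0 is half open. A call has 1 to 5 rows; each row is the pose to reach, as a shift and turn from the pose commanded when the call began; what a row does not reach only later rows make up. A row lasts 1/8 s, in which the tool goes at most 62.5 mm and 10.7 degrees, less where a joint would pass 70% of its speed; a pose out of reach is approached as far as the arm can. A call with a gripper value outside its range is refused whole. The fingers move at their own pace and stop on an object; "force" is the grip in N (left out, the last holds). Time passes only in rows, so rows that repeat a pose let the fingers close. It gives the time, the measured TCP pose, the force, the opening and the grip force at its end, in the units of the state.
- env.sense(): the state, without advancing time (a new reading comes with each control period).
- env.capture(name): name is "scene" or "top" or "wrist"; returns (picture, depth): 400x640x3 uint8, blue, green, red; 400x640 float32, m along the optical axis (not along the pixel's ray), 0 where there is no reading.
- env.calibration(name): a dict with "fx", "fy", "cx", "cy" (pixels), "world_from_camera" (4x4, takes a point from camera to world coordinates); the wrist camera has in their place "tool_from_camera" (4x4, takes a point from camera to tool coordinates, whose origin is the TCP and whose axes are the flange's). Camera axes: x right, y down, z forward; pixel columns grow to the right and rows downward; lengths in m; the calibration is good to about 2 mm. A picture is of the moment at which its call begins: read the wrist's pose just before it. calibration takes no time and is no camera call.
- env.sign_off(): hands the job in; it is judged then, once.
The state is a dict: "clock": time; "joints": joint angles; "qd": joint speeds; "joint_efforts": joint torques, N m; "tool_pos": TCP position; "tcp_rot": TCP orientation; "ft_force": force on the tool from outside, world axes, zero at the start; "ft_torque": the same for the moment, N m; "finger_gap": finger opening in m; "grasp_force": force on a finger pad.
Only numpy, scipy, OpenCV 4.12 (cv2) and the standard library are available. Lean on these libraries where they do the work, as an engineer would, in place of code of your own. Each camera call takes 0.05 s, during which the arm holds its last target. There are 200 camera calls.

TASK

Get the bench ready for the next class: stand the yellow-capped jar, the red-lidded dish, the black-lidded staining jar and the blue slide box each on the pad with its own colour and footprint, centred on the footprint and lined up with it, lid side up; the dish was left on the jar's pad, so move it off before the jar goes there. Keep them all upright, set them down rather than dropping them, and leave the glass beaker and the stack of cups where they stand.

Things in the scene. Friction and masses are not known exactly. Their poses are not given: they have to be found in the camera images.
- jar: round amber jar with paper label and yellow cap, straight-sided, 48 mm diameter, 72 mm tall (cap is the top 14 mm), about 140 g, standing upright loose on the table; origin at the centre of its underside, z up; belongs on pad_jar
- dish: low round closed dish, white below with a red lid (lid stuck on), 58 mm diameter, 20 mm tall, about 70 g; at the start it lies, lid up, near the middle of pad_jar, the wrong pad; origin at the centre of its underside, z up; belongs on pad_dish
- staining_jar: square white staining jar with a flush black lid (fixed on), 50 x 50 mm, 60 mm tall plus a knob of 16 mm diameter and 6 mm height in the middle of the lid, about 160 g, standing upright loose on the table turned up to 0.6 rad either way; origin at the centre of its underside, x and y along its sides, z up; belongs on pad_square, sides parallel to the printed square (any of the four ways round)
- slide_box: closed blue microscope-slide box lying flat, 36 mm (x) by 88 mm (y) by 32 mm tall, paper label on top, lid fixed on, about 120 g, loose on the table at varied yaw; origin at the centre of its underside, y along its length, z up; belongs on pad_slides, length along the printed rectangle (either way round)
- pad_jar: fixed pad 80 mm (x) by 110 mm (y), 4 mm thick, white with a 6 mm yellow edge band and a yellow disc of 54 mm in the middle (mostly hidden by the dish at the start); origin at the centre of its underside on the table, z up
- pad_dish: fixed pad 80 mm (x) by 110 mm (y), 4 mm thick, white with a red edge band and a red disc of 64 mm in the middle; origin at the centre of its underside on the table, z up
- pad_square: fixed pad 80 mm (x) by 110 mm (y), 4 mm thick, white with a black edge band and a black square of 56 mm in the middle, sides along the pad's x and y; origin at the centre of its underside on the table, z up
- pad_slides: fixed pad 80 mm (x) by 110 mm (y), 4 mm thick, white with a blue edge band and a blue rectangle 40 mm (x) by 92 mm (y) in the middle; origin at the centre of its underside on the table, z up
- beaker: clear glass beaker, open at the top, 62 mm diameter at the rim, 85 mm tall, a loose bystander standing among the things, to be left alone; origin at the centre of its underside
- cup_stack: stack of whitish plastic cups, at most 63 mm diameter, 97 mm tall, a loose bystander standing among the things, to be left alone; origin at the centre of its underside

How it is judged:
At the end, for the whole second after the job is handed in: Each thing upright (0.1 rad) and at rest on its own pad, centres within 12 mm; staining jar's sides and slide box's length within 0.25 rad of their printed shapes; beaker and cup stack within 25 mm of where they stood (horizontal distance between jar and pad_jar below 0.012 m and z of jar in the frame of pad_jar between 0.002 and 0.008 m and angle between each of jar, dish, staining_jar, slide_box's own z axis and vertical below 0.1 rad and linear speed of each of jar, dish, staining_jar, slide_box below 0.02 m/s and angular speed of each of jar, dish, staining_jar, slide_box below 0.2 rad/s and horizontal distance between dish and pad_dish below 0.012 m and z of dish in the frame of pad_dish between 0.002 and 0.008 m and horizontal distance between staining_jar and pad_square below 0.012 m and z of staining_jar in the frame of pad_square between 0.002 and 0.008 m and horizontal distance between slide_box and pad_slides below 0.012 m and z of slide_box in the frame of pad_slides between 0.002 and 0.008 m and (angle between the x axis of staining_jar and the x axis of pad_square, either way round below 0.25 rad or angle between the x axis of staining_jar and the y axis of pad_square, either way round below 0.25 rad) and angle between the y axis of slide_box and the y axis of pad_slides, either way round below 0.25 rad and distance of each of beaker, cup_stack from where it was at the start of the episode below 0.025 m); the robot touches nothing.
It fails at once if one of the four things is tipped more than 0.7 rad from upright (angle between any of jar, dish, staining_jar, slide_box's own z axis and vertical above 0.7 rad).
It fails at once if one of the four things is let fall: it is in the air, touched by nothing, with its underside more than 40 mm above the table ((height (world z) of jar above 0.04 m and contact force between jar and anything else below 0.001 N) or (height (world z) of dish above 0.04 m and contact force between dish and anything else below 0.001 N) or (height (world z) of staining_jar above 0.04 m and contact force between staining_jar and anything else below 0.001 N) or (height (world z) of slide_box above 0.04 m and contact force between slide_box and anything else below 0.001 N)).
It fails at once if the beaker or the cup stack is pushed more than 25 mm from where it stood, or tipped more than 0.4 rad (distance of any of beaker, cup_stack from where it was at the start of the episode above 0.025 m or angle between any of beaker, cup_stack's own z axis and vertical above 0.4 rad).
It also fails if it takes over 120 s, if anything falls off the work surface, if the arm or the gripper's body presses on something with over 40 N, if the wrist force passes 120 N, or if a joint passes its speed limit or range.

## Working session

There is one attempt and no reset: what is moved stays moved. The work goes in short steps, Python scripts to look and compute and a tool call to move; the robot and the scene stay as the last step left them, time stands still between calls to the robot, and variables do not carry over. Pictures are saved under pics/ and viewed, at most 14 in all, crops included, and the job is handed in when it is done.

Besides the shell and the picture viewer there is one more tool, called after "Call:" as name(argument=value, ...) on one line, values as JSON. servo_tool: Moves the arm, as the interface text tells. Its arguments: {"type":"object","properties":{"moves":{"type":"array","items":{"type":"array"}},"force":{"type":"number"}},"required":["moves"]}

```bash
mkdir -p pics; cat > h.py <<'E'
import numpy as np,cv2
from rig import env
def grab(n,f):
    s=env.sense(); im,d=env.capture(n); cv2.imwrite(f'pics/{f}.png',im); np.save(f'pics/{f}.npy',d); return s,im,d
def world(n,d,pts,z=None,s=None):
    c=env.calibration(n); T=np.array(c['world_from_camera']); out=[]
    for u,v in pts:
        r=np.array([(u-c['cx'])/c['fx'],(v-c['cy'])/c['fy'],1.])
        if z is None: k=d[int(v),int(u)]
        else: k=(z-T[2,3])/(T[:3,:3]@r)[2]
        out.append((T[:3,:3]@(r*k)+T[:3,3]))
    return np.array(out)
E
python3 - <<'E'
from h import *
grab('top','top0');grab('scene','scene0')
print(env.sense());print(env.calibration('top'))
E
```

```text
{'clock': 0.1, 'joints': array([-1.46049819e+00,  2.07337431e-01,  1.54284511e+00, -1.05946612e-05,
        1.39352345e+00, -1.50513969e-01]), 'qd': array([-0.00184991, -0.0019137 , -0.00413372,  0.00024049, -0.00148825,
        0.0010391 ]), 'joint_efforts': array([-3.68083092e-04, -3.84091473e+01, -2.92548734e+01, -2.21017444e-04,
        4.86533419e-03, -3.51028049e-06]), 'tool_pos': array([ 0.14816458, -0.55478588,  0.19912433]), 'tcp_rot': array([ 9.91508498e-01,  1.30037616e-01,  1.60337679e-05, -1.05656291e-03]), 'ft_force': array([ 0.25387719, -0.23774566,  0.32403585]), 'ft_torque': array([-0.03971627,  0.04033095, -0.04264467]), 'grasp_force': 0.0, 'finger_gap': 0.0852556925443989}
{'fx': 399.8686332020876, 'fy': 399.8686332020876, 'cx': 317.014652437117, 'cy': 198.43893755285714, 'world_from_camera': array([[ 0.14553312, -0.96800959,  0.20439557,  0.3706814 ],
       [-0.98935147, -0.14279962,  0.02814154, -0.01120534],
       [ 0.00194633, -0.20631458, -0.97848378,  0.83689056],
       [ 0.        ,  0.        ,  0.        ,  1.        ]])}
```

View pics/top0.png

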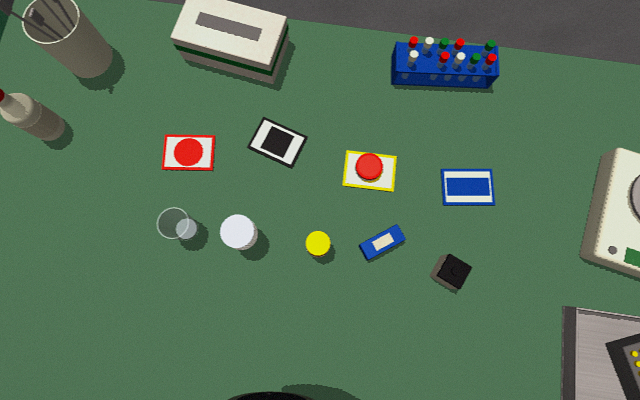

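View pics/scene0.png

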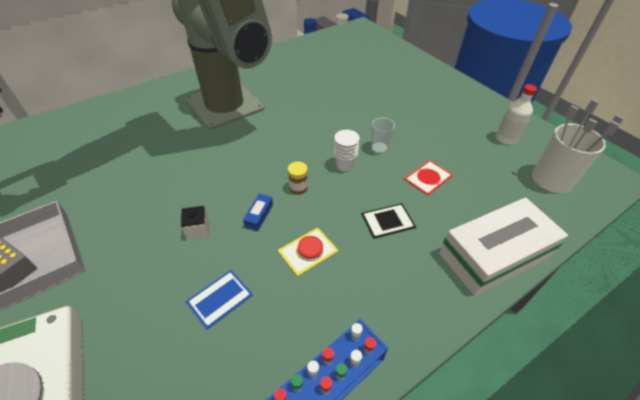

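Top view: pads red (188,152), black (277,142), yellow (370,171, dish on it) and blue (468,187). Objects: beaker (175,223), cups (238,232), jar (318,243), slide box (382,242), staining jar (452,271).

```bash
cat >> h.py <<'E'
def cloud(n,d,s=None):
    c=env.calibration(n); T=np.array(c['world_from_camera'])
    v,u=np.mgrid[:400,:640]
    P=np.stack([(u-c['cx'])/c['fx']*d,(v-c['cy'])/c['fy']*d,d],-1)
    return P@T[:3,:3].T+T[:3,3]
def ongrid(n,z):
    return cloud(n,None) if 0 else world(n,None,[(u,v) for v in range(400) for u in range(640)],z).reshape(400,640,3)
def rect(xy):
    (cx,cy),(w,h),a=cv2.minAreaRect(xy.astype(np.float32))
    if w<h: w,h,a=h,w,a+90   # a: direction of the long side, from world x
    return np.round([cx,cy,w,h],4),round((a+90)%180-90,1)
E
python3 - <<'E'
from h import *
im=cv2.imread('pics/top0.png'); d=np.load('pics/top0.npy'); W=cloud('top',d)
hsv=cv2.cvtColor(im,cv2.COLOR_BGR2HSV); g=(hsv[...,0]>45)&(hsv[...,0]<90)&(hsv[...,1]>60)
print('table z',np.median(W[290:340,200:300,2]))
G=ongrid('top',.004)
for n,(u,v) in dict(dish=(188,152),square=(277,142),jar=(370,171),slides=(468,187)).items():
    m=np.zeros((400,640),np.uint8); m[v-28:v+29,u-34:u+35]=~g[v-28:v+29,u-34:u+35]
    if n=='dish':m=m
    k,l,st,_=cv2.connectedComponentsWithStats(m); i=1+st[1:,4].argmax(); m=l==i
    print('pad',n,rect(G[m][:,:2]),m.sum())
for n,u,v,z in [('jar',318,243,.072),('dish',370,166,.024),('stain',454,270,.060),('slide',382,242,.032),('beaker',173,223,.085),('cups',238,232,.097)]:
    R=W[v-26:v+27,u-28:u+29].reshape(-1,3); q=R[(abs(R[:,2]-z)<.007)]
    if n in('beaker',): q=R[R[:,2]>.05]
    print(n,rect(q[:,:2]) if len(q)>3 else None,len(q),q.mean(0).round(4) if len(q) else None)
E
```

```text
table z 0.000753372898355309
pad dish (array([0.6063, 0.3063, 0.1139, 0.0825]), -82.5) 1884
pad square (array([0.6577, 0.1177, 0.1109, 0.0812]), 72.8) 1754
pad jar (array([ 0.6227, -0.0898,  0.1126,  0.0823]), -88.7) 1912
pad slides (array([ 0.618 , -0.3025,  0.1129,  0.0816]), -81.6) 1987
jar (array([ 0.4449, -0.0038,  0.046 ,  0.046 ]), 8.7) 493 [ 0.445  -0.0037  0.0724]
dish (array([ 0.6263, -0.0871,  0.0561,  0.0561]), -60.6) 575 [ 0.6259 -0.0867  0.0243]
stain (array([ 0.4312, -0.2705,  0.0506,  0.0504]), -24.6) 692 [ 0.4309 -0.2694  0.0605]
slide (array([ 0.4709, -0.1321,  0.0884,  0.036 ]), -53.6) 785 [ 0.4703 -0.1313  0.0323]
beaker (array([0.4015, 0.149 , 0.324 , 0.0606]), 72.2) 565 [0.4403 0.2699 0.0933]
cups (array([0.4428, 0.1474, 0.0616, 0.0604]), -82.1) 887 [0.4426 0.1477 0.0976]
```

Call:
servo_tool(moves=[[[0, 0, 0], [0.043, 0.042, 0], -1], [[0, 0, 0], [0.086, 0.084, 0], -1], [[0, 0, 0], [0.129, 0.126, 0], -1], [[0, 0, 0], [0.172, 0.168, 0], -1], [[0, 0, 0], [0.215, 0.21, 0], -1]], force=40)

```text
clock: 0.72
tool_pos: [0.3642, -0.3438, 0.1998]
tcp_rot: [0.992, 0.13, -0.0, -0.0]
ft_force: [0.6, -0.5, 0.2]
finger_gap: 0.0853
grasp_force: 0.0
```

Call:
servo_tool(moves=[[[0, 0, 0], [0.043, 0.042, 0], -1], [[0, 0, 0], [0.086, 0.084, 0], -1], [[0, 0, 0], [0.129, 0.126, 0], -1], [[0, 0, 0], [0.172, 0.168, 0], -1], [[0, 0, 0], [0.215, 0.21, 0], -1]])

```text
clock: 1.35
tool_pos: [0.5792, -0.1339, 0.1997]
tcp_rot: [0.992, 0.13, -0.0, -0.0]
ft_force: [0.4, -0.6, 0.6]
finger_gap: 0.0855
grasp_force: 0.0
```

Call:
servo_tool(moves=[[[0, 0, 0], [0.043, 0.042, -0.01], -1], [[0, 0, 0], [0.048, 0.049, -0.05], -1], [[0, 0, 0], [0.048, 0.049, -0.08], -1], [[0, 0, 0], [0.048, 0.049, -0.08], -1]])

```text
clock: 1.85
tool_pos: [0.623, -0.0853, 0.1159]
tcp_rot: [0.991, 0.13, -0.004, -0.002]
ft_force: [-0.7, 0.4, 0.9]
finger_gap: 0.0856
grasp_force: 0.0
```

```bash
cat >> h.py <<'E'
def wcloud(s,d):
    from scipy.spatial.transform import Rotation as R
    c=env.calibration('wrist'); T=np.eye(4); T[:3,:3]=R.from_quat(s['tcp_rot']).as_matrix(); T[:3,3]=s['tool_pos']
    T=T@np.array(c['tool_from_camera']); v,u=np.mgrid[:400,:640]
    P=np.stack([(u-c['cx'])/c['fx']*d,(v-c['cy'])/c['fy']*d,d],-1)
    return P@T[:3,:3].T+T[:3,3]
E
python3 - <<'E'
from h import *
s,im,d=grab('wrist','w1'); W=wcloud(s,d)
hsv=cv2.cvtColor(im,cv2.COLOR_BGR2HSV)
red=((hsv[...,0]<8)|(hsv[...,0]>172))&(hsv[...,1]>120)&(hsv[...,2]>80)&(abs(W[...,2]-.024)<.006)
print(rect(W[red][:,:2]),W[red].mean(0),red.sum(),s['tool_pos'],np.array(s['joints']).round(3))
E
```

```text
(array([ 0.6302, -0.0858,  0.0567,  0.0561]), 18.9) [ 0.63083765 -0.08571909  0.02407338] 3032 [ 0.62304943 -0.0853091   0.11592817] [-0.274  0.4    1.474 -0.     1.277  1.036]
```

View pics/w1.png

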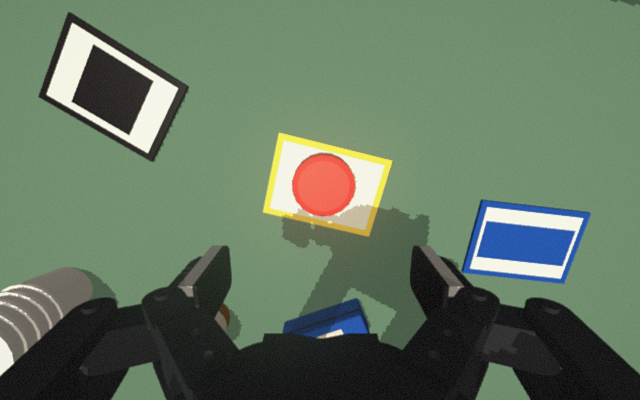

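Wrist view: dish centred at (324,184) on the yellow pad, clear between the fingers; black pad at (113,88), blue at (525,242). Descending.

Call:
servo_tool(moves=[[[0, 0, 0], [0.002, 0, -0.04], -1], [[0, 0, 0], [0.002, 0, -0.08], -1], [[0, 0, 0], [0.002, 0, -0.105], -1], [[0, 0, 0], [0.002, 0, -0.118], -1], [[0, 0, 0], [0.002, 0, -0.118], -1]])

```text
clock: 2.52
tool_pos: [0.6287, -0.087, 0.0028]
tcp_rot: [0.992, 0.13, 0.0, 0.0]
ft_force: [0.8, -0.2, 1.0]
finger_gap: 0.0856
grasp_force: 0.0
```

Call:
servo_tool(moves=[[[0, 0, 0], [0, 0, 0], -0.2], [[0, 0, 0], [0, 0, 0], 0.2], [[0, 0, 0], [0, 0, 0], 0.6], [[0, 0, 0], [0, 0, 0], 1], [[0, 0, 0], [0, 0, 0], 1]])

```text
clock: 3.15
tool_pos: [0.6282, -0.0865, 0.0022]
tcp_rot: [0.992, 0.13, 0.0, -0.0]
ft_force: [0.1, -0.6, -0.3]
finger_gap: 0.0003
grasp_force: 0.0
```

```bash
python3 - <<'E'
from h import *
s,im,d=grab('wrist','w2');s,i2,d2=grab('scene','s2');cv2.imwrite('pics/c2.png',np.hstack([cv2.resize(im,(400,250)),cv2.resize(i2[180:320,200:424],(400,250))]))
print(s['tool_pos'],s['finger_gap'])
E
```

```text
[ 0.62821562 -0.08655104  0.00217851] 0.00015319710701460713
```

View pics/c2.png

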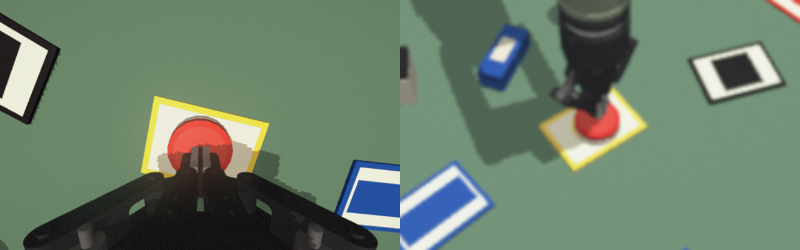

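```bash
cat >> h.py <<'E'
def reddish(n):
    s,im,d=grab(n,'t_'+n); W=wcloud(s,d) if n=='wrist' else cloud(n,d)
    hsv=cv2.cvtColor(im,cv2.COLOR_BGR2HSV)
    r=((hsv[...,0]<8)|(hsv[...,0]>172))&(hsv[...,1]>120)&(hsv[...,2]>80)&(W[...,2]>.012)&(W[...,2]<.04)&(W[...,0]>.5)&(abs(W[...,1]+.09)<.08)
    print(n,rect(W[r][:,:2]),W[r].mean(0).round(4),r.sum(),s['tool_pos'].round(4))
    return W,im
E
python3 - <<'E'
from h import *
W,im=reddish('wrist'); reddish('top'); 
print(W[230:300:8,315:330:5].round(3).tolist())
E
```

```text
wrist (array([ 0.6348, -0.0848,  0.0571,  0.0476]), -73.7) [ 0.6391 -0.0833  0.024 ] 5206 [ 0.6282 -0.0865  0.0021]
top (array([0., 0., 0., 0.]), 0.0) [nan nan nan] 0 [ 0.6282 -0.0865  0.0021]
[[[0.637, -0.082, 0.025], [0.637, -0.084, 0.024], [0.637, -0.087, 0.023]], [[0.639, -0.081, 0.042], [0.64, -0.083, 0.042], [0.641, -0.086, 0.042]], [[0.64, -0.081, 0.052], [0.639, -0.084, 0.05], [0.64, -0.086, 0.05]], [[0.639, -0.082, 0.059], [0.64, -0.084, 0.059], [0.641, -0.085, 0.061]], [[0.639, -0.082, 0.067], [0.64, -0.084, 0.067], [0.64, -0.086, 0.066]], [[0.638, -0.082, 0.07], [0.638, -0.084, 0.07], [0.639, -0.086, 0.07]], [[0.639, -0.082, 0.078], [0.635, -0.085, 0.07], [0.636, -0.087, 0.071]], [[0.636, -0.083, 0.079], [0.632, -0.086, 0.071], [0.637, -0.086, 0.078]], [[0.634, -0.083, 0.08], [0.628, -0.087, 0.07], [0.634, -0.087, 0.079]]]h.py:34: RuntimeWarning: Mean of empty slice.
  print(n,rect(W[r][:,:2]),W[r].mean(0).round(4),r.sum(),s['tool_pos'].round(4))
  ret = um.true_divide(
```

```bash
python3 - <<'E'
from h import *
s=env.sense(); im=cv2.imread('pics/t_wrist.png');d=np.load('pics/t_wrist.npy'); W=wcloud(s,d)
for v in range(226,246,2): print(v,d[v,316:328:4].round(3),W[v,322].round(3),im[v,322])
cv2.imwrite('pics/c3.png',cv2.resize(im[180:280,260:390],(780,600),interpolation=cv2.INTER_CUBIC))
print(s['ft_force'])
E
```

```text
226 [0.161 0.162 0.163] [ 0.64  -0.085  0.025] [ 79  92 237]
228 [0.162 0.161 0.162] [ 0.639 -0.085  0.025] [ 76  94 236]
230 [0.161 0.162 0.162] [ 0.637 -0.085  0.024] [ 74  88 235]
232 [0.161 0.163 0.161] [ 0.636 -0.086  0.023] [ 60  71 176]
234 [0.162 0.163 0.162] [ 0.635 -0.086  0.025] [ 54  62 136]
236 [0.145 0.146 0.146] [ 0.64  -0.085  0.039] [40 48 72]
238 [0.145 0.144 0.144] [ 0.64  -0.085  0.042] [43 52 73]
240 [0.141 0.142 0.142] [ 0.64  -0.085  0.044] [34 43 67]
242 [0.138 0.139 0.14 ] [ 0.64  -0.084  0.047] [39 49 71]
244 [0.138 0.137 0.136] [ 0.641 -0.084  0.05 ] [37 43 68]
[-0.42514874  0.43707749 -0.23038673]
```

View pics/c3.png

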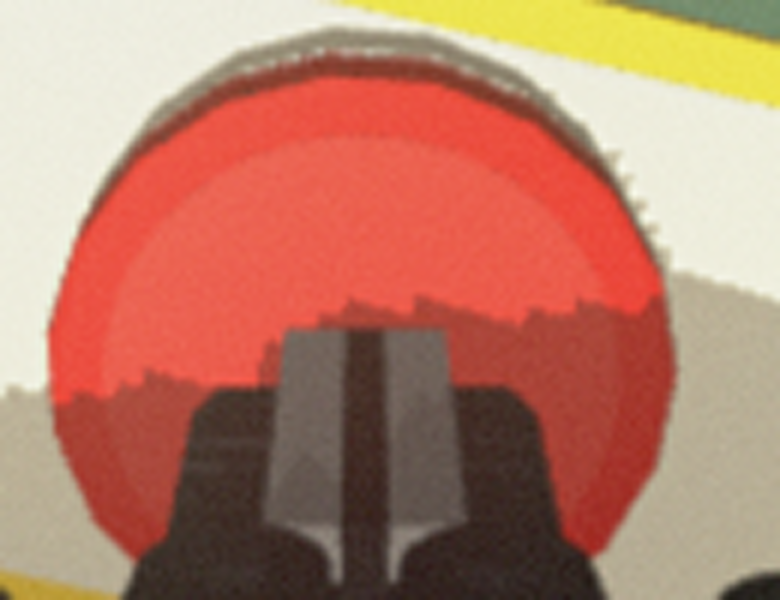

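```bash
python3 - <<'E'
from h import *
from scipy.spatial.transform import Rotation as R
d=np.load('pics/w1.npy'); c=env.calibration('wrist'); T=np.array(c['tool_from_camera']); print(T.round(3))
def tool(d):
    v,u=np.mgrid[:400,:640]
    P=np.stack([(u-c['cx'])/c['fx']*d,(v-c['cy'])/c['fy']*d,d],-1); return P@T[:3,:3].T+T[:3,3]
for f in('w1','t_wrist'):
    d=np.load(f'pics/{f}.npy'); P=tool(d); m=(d>0)&(d<.155); print(f, 'finger foremost tool z',np.sort(P[m][:,2])[-200::40].round(4), P[m][np.argsort(P[m][:,2])[-200:]].mean(0).round(4))
s=env.sense(); r=R.from_quat(s['tcp_rot']).as_matrix()
print(s['tool_pos']-.0*r[:,2])
E
```

```text
[[ 0.    -0.964 -0.267  0.069]
 [ 1.     0.001 -0.001  0.   ]
 [ 0.001 -0.267  0.964 -0.174]
 [ 0.     0.     0.     1.   ]]
w1 finger foremost tool z [-0.048  -0.0473 -0.0466 -0.0458 -0.0451] [ 0.0007  0.0012 -0.0462]
t_wrist finger foremost tool z [0.0024 0.0025 0.0025 0.0026 0.0027] [0.1254 0.0198 0.0026]
[ 0.62815294 -0.08653969  0.00205903]
```

Fingertips really sit about 36 mm behind the reported TCP (shut tips hover at z≈0.038 over the dish lid, at (324,236) in the wrist picture). I'll open and go lower accordingly.

Call:
servo_tool(moves=[[[0, 0, 0], [0, 0, 0], -1], [[0, 0, 0], [0, 0, 0], -1], [[0, 0, 0], [0.002, 0, 0], -1], [[0, 0, 0], [0.002, 0, 0], -1], [[0, 0, 0], [0.002, 0, 0], -1]])

```text
clock: 3.98
tool_pos: [0.6303, -0.0866, 0.0022]
tcp_rot: [0.992, 0.13, -0.0, -0.0]
ft_force: [0.2, -0.1, -0.2]
finger_gap: 0.0855
grasp_force: 0.0
```

Call:
servo_tool(moves=[[[0, 0, 0], [0, 0, -0.012], -1], [[0, 0, 0], [0, 0, -0.022], -1], [[0, 0, 0], [0, 0, -0.03], -1], [[0, 0, 0], [0, 0, -0.034], -1], [[0, 0, 0], [0, 0, -0.034], -1]])

```text
clock: 4.6
tool_pos: [0.6299, -0.0865, -0.0324]
tcp_rot: [0.992, 0.13, -0.0, -0.0]
ft_force: [-0.4, -0.3, 0.1]
finger_gap: 0.0856
grasp_force: 0.0
```

Call:
servo_tool(moves=[[[0, 0, 0], [0, 0, 0], -0.5], [[0, 0, 0], [0, 0, 0], 0], [[0, 0, 0], [0, 0, 0], 0.5], [[0, 0, 0], [0, 0, 0], 0.5], [[0, 0, 0], [0, 0, 0], 0.5]])

```text
clock: 5.22
tool_pos: [0.6311, -0.0868, -0.0309]
tcp_rot: [0.992, 0.13, 0.001, 0.0]
ft_force: [1.1, 0.6, 5.6]
finger_gap: 0.0563
grasp_force: 43.1
```

Call:
servo_tool(moves=[[[0, 0, 0], [0, 0, 0.01], 0.5], [[0, 0, 0], [0, 0, 0.025], 0.5], [[0, 0, 0], [0, 0, 0.045], 0.5], [[0, 0, 0], [-0.002, 0.03, 0.055], 0.5], [[0, 0, 0], [-0.005, 0.08, 0.055], 0.5]])

```text
clock: 5.85
tool_pos: [0.6276, -0.0076, 0.0265]
tcp_rot: [0.992, 0.128, 0.003, 0.001]
ft_force: [0.4, 0.6, -1.1]
finger_gap: 0.0563
grasp_force: 42.8
```

Call:
servo_tool(moves=[[[0, 0, 0], [-0.002, 0.055, 0], 0.5], [[0, 0, 0], [-0.005, 0.11, 0], 0.5], [[0, 0, 0], [-0.008, 0.165, 0], 0.5], [[0, 0, 0], [-0.011, 0.22, 0], 0.5], [[0, 0, 0], [-0.013, 0.265, 0], 0.5]])

```text
clock: 6.48
tool_pos: [0.6124, 0.2609, 0.0249]
tcp_rot: [0.991, 0.131, 0.001, -0.0]
ft_force: [0.1, -0.2, -1.1]
finger_gap: 0.057
grasp_force: 42.8
```

Call:
servo_tool(moves=[[[0, 0, 0], [-0.002, 0.03, 0], 0.5], [[0, 0, 0], [-0.002, 0.048, 0], 0.5], [[0, 0, 0], [-0.002, 0.048, 0], 0.5], [[0, 0, 0], [-0.002, 0.048, 0], 0.5]])

```text
clock: 6.98
tool_pos: [0.6105, 0.3051, 0.0233]
tcp_rot: [0.992, 0.13, -0.0, 0.0]
ft_force: [-0.4, -0.0, 0.1]
finger_gap: 0.0569
grasp_force: 42.8
```

```bash
cat >> h.py <<'E'
def wpix(s,pts,z):
    from scipy.spatial.transform import Rotation as R
    c=env.calibration('wrist'); T=np.eye(4); T[:3,:3]=R.from_quat(s['tcp_rot']).as_matrix(); T[:3,3]=s['tool_pos']
    T=T@np.array(c['tool_from_camera']); o=[]
    for u,v in pts:
        r=T[:3,:3]@np.array([(u-c['cx'])/c['fx'],(v-c['cy'])/c['fy'],1.]); o.append(T[:3,3]+r*(z-T[2,3])/r[2])
    return np.array(o)
E
python3 - <<'E'
from h import *
s,im,d=grab('wrist','w4'); print(s['tool_pos'],s['finger_gap'],s['grasp_force']); np.save('pics/w4s.npy',np.r_[s['tool_pos'],s['tcp_rot']])
E
```

```text
[0.61052752 0.30513348 0.02333651] 0.05693146655522851 42.777886390686035
```

View pics/w4.png

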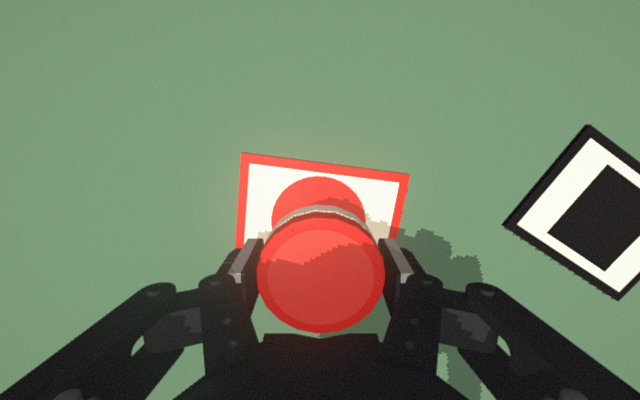

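Dish held level, lid centred at (321,272); pad's far corners at (242,153) and (408,174).

```bash
python3 - <<'E'
from h import *
im=cv2.imread('pics/w4.png');d=np.load('pics/w4.npy');q=np.load('pics/w4s.npy');s=dict(tool_pos=q[:3],tcp_rot=q[3:])
a,b=wpix(s,[(241,153),(409,175)],.004)[:,:2]; t=(b-a)/np.linalg.norm(b-a); n=np.array([t[1],-t[0]]); n*=-np.sign(n[0])
print('edge len',np.linalg.norm(b-a),'pad c',(a+b)/2+n*.04, 'dir',np.degrees(np.arctan2(*t[::-1])))
W=wcloud(s,d);hsv=cv2.cvtColor(im,cv2.COLOR_BGR2HSV)
m=((hsv[...,0]<8)|(hsv[...,0]>172))&(hsv[...,1]>120)&(W[...,2]>.04)&(W[...,2]<.12)
m[:225]=0
print('dish',rect(W[m][:,:2]),np.median(W[m][:,2]), np.linalg.lstsq(np.c_[W[m][:,:2],np.ones(m.sum())],W[m][:,2],rcond=None)[0])
E
```

```text
edge len 0.10927537703685584 pad c [0.60889546 0.30614521] dir -82.59311804455028
dish (array([0.6131, 0.3026, 0.0649, 0.0592]), -41.9) 0.07837300508194248 [-0.00477265 -0.00417841  0.08253933]
```

Call:
servo_tool(moves=[[[0, 0, 0], [-0.002, 0.001, -0.02], 0.5], [[0, 0, 0], [-0.002, 0.001, -0.036], 0.5], [[0, 0, 0], [-0.002, 0.001, -0.048], 0.5], [[0, 0, 0], [-0.002, 0.001, -0.054], 0.5], [[0, 0, 0], [-0.002, 0.001, -0.054], 0.5]])

```text
clock: 7.65
tool_pos: [0.6084, 0.3074, -0.0309]
tcp_rot: [0.992, 0.13, 0.0, 0.0]
ft_force: [0.9, -0.5, -1.1]
finger_gap: 0.0568
grasp_force: 42.8
```

Call:
servo_tool(moves=[[[0, 0, 0], [0, 0, 0], -0.6], [[0, 0, 0], [0, 0, 0], -1], [[0, 0, 0], [0, 0, 0], -1], [[0, 0, 0], [0, 0, 0.03], -1], [[0, 0, 0], [0, 0, 0.08], -1]])

```text
clock: 8.28
tool_pos: [0.6058, 0.3066, 0.047]
tcp_rot: [0.992, 0.13, -0.003, 0.001]
ft_force: [0.9, -0.3, 0.8]
finger_gap: 0.0853
grasp_force: 0.0
```

Call:
servo_tool(moves=[[[0, 0, 0], [0, 0, 0.06], -1], [[0, 0, 0], [0, -0.02, 0.1], -1], [[0, 0, 0.09], [-0.01, -0.08, 0.1], -1], [[0, 0, 0.18], [-0.02, -0.14, 0.1], -1], [[0, 0, 0.27], [-0.03, -0.2, 0.1], -1]])

```text
clock: 8.9
tool_pos: [0.5779, 0.1058, 0.1496]
tcp_rot: [0.965, 0.264, 0.001, 0.0]
ft_force: [1.4, -0.7, -0.4]
finger_gap: 0.0853
grasp_force: 0.0
```

Call:
servo_tool(moves=[[[0, 0, 0.1], [-0.015, -0.06, 0], -1], [[0, 0, 0.2], [-0.03, -0.12, 0], -1], [[0, 0, 0.3], [-0.045, -0.175, 0], -1], [[0, 0, 0.4], [-0.07, -0.23, 0], -1], [[0, 0, 0.5], [-0.1, -0.28, 0], -1]])

```text
clock: 9.52
tool_pos: [0.4777, -0.1746, 0.1496]
tcp_rot: [0.869, 0.494, 0.0, 0.001]
ft_force: [0.8, -0.8, 0.0]
finger_gap: 0.0852
grasp_force: 0.0
```

Call:
servo_tool(moves=[[[0, 0, 0.11], [-0.03, -0.05, -0.01], -1], [[0, 0, 0.11], [-0.045, -0.096, -0.02], -1], [[0, 0, 0.11], [-0.045, -0.096, -0.03], -1], [[0, 0, 0.11], [-0.045, -0.096, -0.03], -1]])

```text
clock: 10.02
tool_pos: [0.4326, -0.2676, 0.1182]
tcp_rot: [0.842, 0.54, -0.0, -0.001]
ft_force: [1.0, -0.0, 1.4]
finger_gap: 0.0853
grasp_force: 0.0
```

```bash
cat >> h.py <<'E'
def snap(f):
    s,im,d=grab('wrist',f); np.save(f'pics/{f}s.npy',np.r_[s['tool_pos'],s['tcp_rot']])
    th=2*np.arctan2(s['tcp_rot'][1],s['tcp_rot'][0]); print('tool',s['tool_pos'].round(4),'closing deg',((np.degrees(th)-90)+90)%180-90)
    return s,im,d,wcloud(s,d)
E
python3 - <<'E'
from h import *
s,im,d,W=snap('w5'); m=(abs(W[...,2]-.06)<.006)&(abs(W[...,0]-.431)<.06)&(abs(W[...,1]+.27)<.06)
l=cv2.connectedComponentsWithStats(m.astype(np.uint8)); i=1+l[2][1:,4].argmax(); m=l[1]==i
print(rect(W[m][:,:2]),m.sum(),W[m].mean(0))
E
```

```text
tool [ 0.4326 -0.2676  0.1182] closing deg -24.671350216797677
(array([ 0.4338, -0.2691,  0.0503,  0.0499]), 66.7) 3535 [ 0.43443557 -0.26794006  0.06009415]
```

View pics/w5.png

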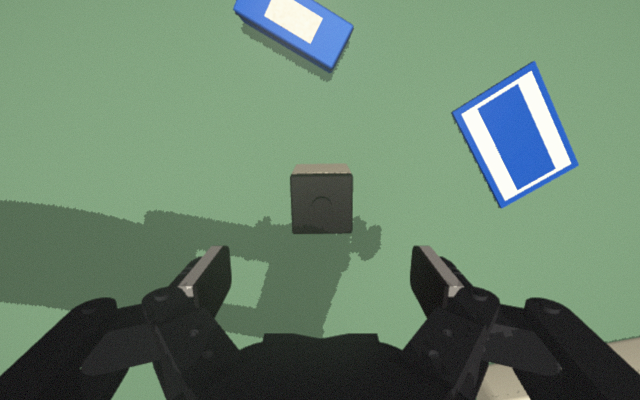

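Lid at (321,204), square to the fingers. Checking the gripper body's clearance over the knob.

```bash
python3 - <<'E'
from h import *
q=np.load('pics/w5s.npy');s=dict(tool_pos=q[:3],tcp_rot=q[3:]);W=wcloud(s,np.load('pics/w5.npy'));z=W[...,2]-q[2]
for u,v in [(320,337),(320,345),(320,370),(320,395),(270,345),(228,252),(222,262),(205,290),(415,252)]: print(u,v,z[v-1:v+2,u-1:u+2].mean().round(4))
E
```

```text
320 337 -0.0435
320 345 0.1094
320 370 0.1176
320 395 0.124
270 345 0.11
228 252 0.0465
222 262 0.0552
205 290 0.0754
415 252 0.0487
```

Body sits at the stated distance from the actual tips, so everything is just shifted by 36 mm. Going down to true tip z≈0.02.

Call:
servo_tool(moves=[[[0, 0, 0], [0.001, -0.001, -0.04], -1], [[0, 0, 0], [0.001, -0.001, -0.08], -1], [[0, 0, 0], [0.001, -0.001, -0.115], -1], [[0, 0, 0], [0.001, -0.001, -0.135], -1], [[0, 0, 0], [0.001, -0.001, -0.135], -1]])

```text
clock: 10.7
tool_pos: [0.4337, -0.2671, -0.0171]
tcp_rot: [0.841, 0.541, -0.0, -0.002]
ft_force: [0.9, 0.3, 1.1]
finger_gap: 0.0855
grasp_force: 0.0
```

Call:
servo_tool(moves=[[[0, 0, 0], [0, 0, 0], -0.5], [[0, 0, 0], [0, 0, 0], 0], [[0, 0, 0], [0, 0, 0], 0.6], [[0, 0, 0], [0, 0, 0], 0.6], [[0, 0, 0], [0, 0, 0], 0.6]])

```text
clock: 11.32
tool_pos: [0.4355, -0.2703, -0.0142]
tcp_rot: [0.842, 0.54, 0.001, 0.001]
ft_force: [0.3, 0.9, 6.1]
finger_gap: 0.0496
grasp_force: 43.0
```

Call:
servo_tool(moves=[[[0, 0, 0], [0, 0, 0.012], 0.6], [[0, 0, 0], [0, 0, 0.035], 0.6], [[0, 0, 0], [0, 0, 0.062], 0.6], [[0, 0, 0.02], [0.02, 0.03, 0.07], 0.6], [[0, 0, 0.04], [0.05, 0.08, 0.07], 0.6]])

```text
clock: 11.95
tool_pos: [0.4855, -0.1909, 0.0561]
tcp_rot: [0.832, 0.555, 0.001, 0.002]
ft_force: [0.6, 0.1, -1.8]
finger_gap: 0.0496
grasp_force: 42.4
```

Call:
servo_tool(moves=[[[0, 0, 0.02], [0.028, 0.048, 0], 0.6], [[0, 0, 0.04], [0.056, 0.096, 0], 0.6], [[0, 0, 0.06], [0.084, 0.144, 0], 0.6], [[0, 0, 0.08], [0.112, 0.192, 0], 0.6], [[0, 0, 0.09], [0.14, 0.24, 0], 0.6]])

```text
clock: 12.58
tool_pos: [0.6247, 0.0519, 0.0545]
tcp_rot: [0.805, 0.594, -0.0, 0.0]
ft_force: [0.9, -0.2, -1.8]
finger_gap: 0.0496
grasp_force: 42.4
```

Call:
servo_tool(moves=[[[0, 0, 0], [0.02, 0.04, 0], 0.6], [[0, 0, 0], [0.036, 0.068, 0], 0.6], [[0, 0, 0], [0.036, 0.068, 0], 0.6], [[0, 0, 0], [0.036, 0.068, 0], 0.6]])

```text
clock: 13.08
tool_pos: [0.6595, 0.1179, 0.0539]
tcp_rot: [0.805, 0.594, -0.001, -0.0]
ft_force: [0.3, -0.6, -2.4]
finger_gap: 0.0497
grasp_force: 42.4
```

```bash
python3 - <<'E'
from h import *
s,im,d,W=snap('w6'); print(s['finger_gap'])
E
```

```text
tool [0.6595 0.1179 0.0539] closing deg -17.186040652467355
0.04967163502726442
```

View pics/w6.png

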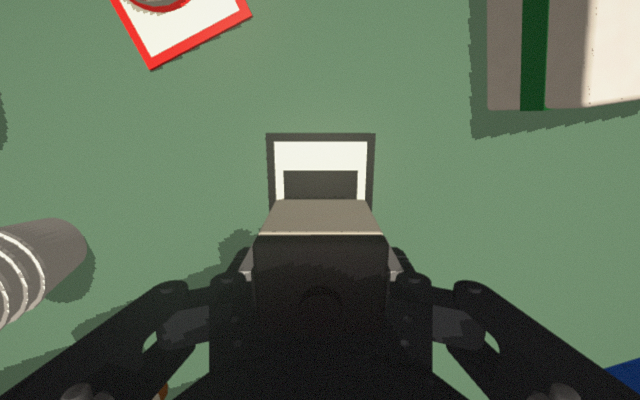

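Pad's far corners at (265,133) and (376,133), aligned; jar lid's far top edge at (255,235)–(389,235).

```bash
python3 - <<'E'
from h import *
q=np.load('pics/w6s.npy');s=dict(tool_pos=q[:3],tcp_rot=q[3:])
a,b=wpix(s,[(265,133),(376,133)],.004)[:,:2]; t=(b-a)/np.linalg.norm(b-a); n=np.array([t[1],-t[0]])
c=q[:2]; n*=np.sign(n@(c-a)); print('edge',np.linalg.norm(b-a),'pad c',(a+b)/2+n*.055,np.degrees(np.arctan2(*t[::-1])))
a,b=wpix(s,[(255,235),(389,235)],.060+.070)[:,:2]; t=(b-a)/np.linalg.norm(b-a); n=np.array([t[1],-t[0]]);n*=np.sign(n@(c-a)); print('edge',np.linalg.norm(b-a),'jar c',(a+b)/2+n*.025,np.degrees(np.arctan2(*t[::-1])))
E
```

```text
edge 0.0806073011858727 pad c [0.66074097 0.11808426] -17.163700672316565
edge 0.046601360425062285 jar c [0.66197905 0.12012063] -17.141912074290765
```

Call:
servo_tool(moves=[[[0, 0, 0], [-0.001, -0.001, -0.025], 0.6], [[0, 0, 0], [-0.001, -0.001, -0.045], 0.6], [[0, 0, 0], [-0.001, -0.001, -0.057], 0.6], [[0, 0, 0], [-0.001, -0.001, -0.063], 0.6], [[0, 0, 0], [-0.001, -0.001, -0.063], 0.6]])

```text
clock: 13.75
tool_pos: [0.6596, 0.1174, -0.0087]
tcp_rot: [0.805, 0.593, 0.0, 0.0]
ft_force: [0.1, 0.5, -1.7]
finger_gap: 0.0495
grasp_force: 42.2
```

Call:
servo_tool(moves=[[[0, 0, 0], [0, 0, -0.002], 0.6], [[0, 0, 0], [0, 0, -0.002], 0.6], [[0, 0, 0], [0, 0, -0.002], 0.6]])

```text
clock: 14.12
tool_pos: [0.66, 0.1176, -0.0102]
tcp_rot: [0.805, 0.594, 0.001, 0.0]
ft_force: [0.1, 0.5, -0.8]
finger_gap: 0.0497
grasp_force: 42.4
```

Call:
servo_tool(moves=[[[0, 0, 0], [0, 0, 0], -0.5], [[0, 0, 0], [0, 0, 0], -1], [[0, 0, 0], [0, 0, 0], -1], [[0, 0, 0], [0, 0, 0.03], -1], [[0, 0, 0], [0, 0, 0.08], -1]])

```text
clock: 14.75
tool_pos: [0.6566, 0.1172, 0.067]
tcp_rot: [0.805, 0.593, -0.003, -0.002]
ft_force: [0.5, 0.2, 0.3]
finger_gap: 0.0854
grasp_force: 0.0
```

Call:
servo_tool(moves=[[[0, 0, 0], [0, 0, 0.05], -1], [[0, 0, 0], [-0.053, -0.03, 0.05], -1], [[0, 0, 0], [-0.106, -0.06, 0.05], -1], [[0, 0, 0], [-0.159, -0.09, 0.05], -1], [[0, 0, 0], [-0.212, -0.12, 0.05], -1]])

```text
clock: 15.38
tool_pos: [0.4456, -0.0034, 0.1193]
tcp_rot: [0.805, 0.594, 0.0, 0.0]
ft_force: [0.6, -1.2, 1.3]
finger_gap: 0.0855
grasp_force: 0.0
```

Call:
servo_tool(moves=[[[0, 0, 0], [0, 0, 0], -1], [[0, 0, 0], [0, 0, 0], -1]])

```text
clock: 15.62
tool_pos: [0.4481, -0.0028, 0.1199]
tcp_rot: [0.805, 0.593, 0.001, 0.001]
ft_force: [0.2, 0.8, 0.5]
finger_gap: 0.0852
grasp_force: 0.0
```

```bash
python3 - <<'E'
from h import *
s,im,d,W=snap('w7'); m=(abs(W[...,2]-.072)<.006)&(abs(W[...,0]-.447)<.05)&(abs(W[...,1])<.05)
print(rect(W[m][:,:2]),m.sum(),W[m].mean(0))
T=cloud('top',grab('top','t7')[2])
for n,u,v,z in [('cups',238,232,.097),('stain',277,142,.064)]:
    R=T[v-30:v+31,u-30:u+31].reshape(-1,3); q=R[abs(R[:,2]-z)<.007]; print(n,rect(q[:,:2]),len(q))
E
```

```text
tool [ 0.4481 -0.0028  0.1199] closing deg -17.230369836294244
(array([ 0.4482, -0.002 ,  0.047 ,  0.0468]), -11.3) 2863 [ 0.44840532 -0.00105854  0.0718703 ]
cups (array([0.45  , 0.173 , 0.0419, 0.0099]), -17.6) 92
stain (array([0.6577, 0.1158, 0.0505, 0.0503]), 72.5) 491
```

View pics/t7.png

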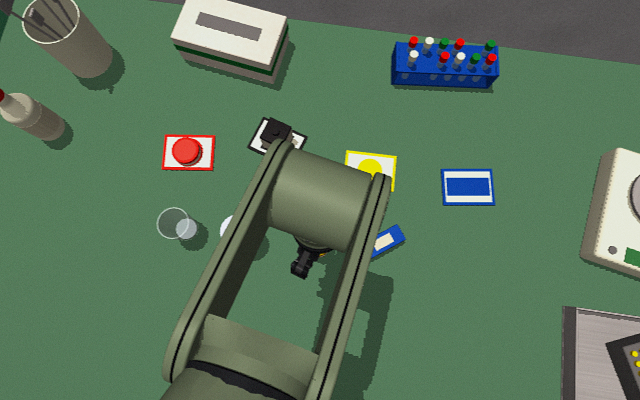

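Dish stands on the red pad (187,152), staining jar on the black pad (277,134) within 2 mm; beaker and cups undisturbed. Next the jar.

Call:
servo_tool(moves=[[[0, 0, 0], [0, 0, -0.04], -1], [[0, 0, 0], [0, 0, -0.08], -1], [[0, 0, 0], [0, 0, -0.115], -1], [[0, 0, 0], [0, 0, -0.135], -1], [[0, 0, 0], [0, 0, -0.135], -1]])

```text
clock: 16.35
tool_pos: [0.4468, -0.0019, -0.0173]
tcp_rot: [0.804, 0.594, -0.001, -0.001]
ft_force: [0.3, -0.1, 0.3]
finger_gap: 0.0853
grasp_force: 0.0
```

Call:
servo_tool(moves=[[[0, 0, 0], [0, 0, 0], -0.5], [[0, 0, 0], [0, 0, 0], 0], [[0, 0, 0], [0, 0, 0], 0.6], [[0, 0, 0], [0, 0, 0], 0.6], [[0, 0, 0], [0, 0, 0], 0.6]])

```text
clock: 16.98
tool_pos: [0.4488, -0.0027, -0.0144]
tcp_rot: [0.805, 0.593, 0.001, 0.001]
ft_force: [-0.8, 0.8, 6.1]
finger_gap: 0.0469
grasp_force: 40.7
```

Call:
servo_tool(moves=[[[0, 0, 0], [0, 0, 0.012], 0.6], [[0, 0, 0], [0, 0, 0.035], 0.6], [[0, 0, 0], [0, 0, 0.06], 0.6], [[0, 0, 0], [0.03, -0.014, 0.065], 0.6], [[0, 0, 0], [0.08, -0.038, 0.065], 0.6]])

```text
clock: 17.6
tool_pos: [0.5271, -0.0402, 0.0503]
tcp_rot: [0.804, 0.594, 0.0, 0.0]
ft_force: [1.4, -0.4, -0.3]
finger_gap: 0.0471
grasp_force: 40.9
```

Call:
servo_tool(moves=[[[0, 0, 0], [0.045, -0.022, 0], 0.6], [[0, 0, 0], [0.08, -0.039, 0], 0.6], [[0, 0, 0], [0.098, -0.048, 0], 0.6], [[0, 0, 0], [0.098, -0.048, 0], 0.6], [[0, 0, 0], [0.098, -0.048, 0], 0.6]])

```text
clock: 18.23
tool_pos: [0.6239, -0.088, 0.0488]
tcp_rot: [0.805, 0.594, -0.001, -0.001]
ft_force: [-0.6, -0.0, -0.9]
finger_gap: 0.0472
grasp_force: 41.1
```

```bash
python3 - <<'E'
from h import *
s,im,d,W=snap('w8'); print(s['finger_gap'])
E
```

```text
tool [ 0.6239 -0.088   0.0488] closing deg -17.181212074881316
0.04716280170037911
```

View pics/w8.png

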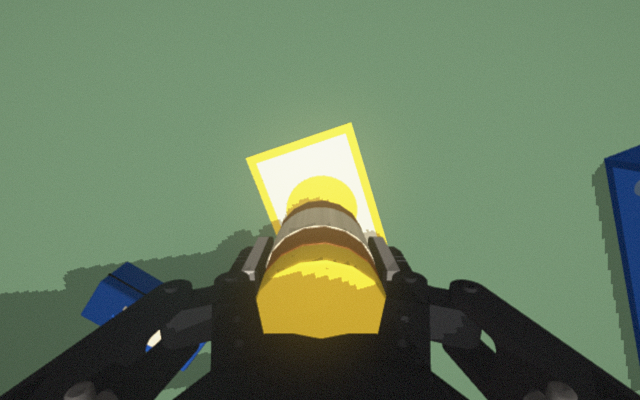

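Jar held upright; pad's far corners at (247,158) and (352,123).

```bash
python3 - <<'E'
from h import *
q=np.load('pics/w8s.npy');s=dict(tool_pos=q[:3],tcp_rot=q[3:])
a,b=wpix(s,[(246,158),(352,122.5)],.004)[:,:2]; t=(b-a)/np.linalg.norm(b-a); n=np.array([t[1],-t[0]])
n*=np.sign(n@(q[:2]-a)); print('edge',np.linalg.norm(b-a),'pad c',(a+b)/2+n*.055,np.degrees(np.arctan2(*t[::-1])),q[:3])
E
```

```text
edge 0.08024290642026019 pad c [ 0.62559845 -0.09025197] 0.988654960181609 [ 0.62389928 -0.08799931  0.04884985]
```

Call:
servo_tool(moves=[[[0, 0, 0], [0.001, -0.002, -0.02], 0.6], [[0, 0, 0], [0.001, -0.002, -0.04], 0.6], [[0, 0, 0], [0.001, -0.002, -0.053], 0.6], [[0, 0, 0], [0.001, -0.002, -0.06], 0.6], [[0, 0, 0], [0.001, -0.002, -0.06], 0.6]])

```text
clock: 18.9
tool_pos: [0.6257, -0.0903, -0.0103]
tcp_rot: [0.805, 0.594, -0.001, -0.001]
ft_force: [-2.6, 0.9, 4.8]
finger_gap: 0.0473
grasp_force: 41.1
```

Call:
servo_tool(moves=[[[0, 0, 0], [0, 0, 0], 0.6], [[0, 0, 0], [0, 0, 0], 0.6]])

```text
clock: 19.15
tool_pos: [0.6257, -0.0903, -0.0104]
tcp_rot: [0.805, 0.594, -0.0, -0.001]
ft_force: [-4.1, 0.7, 5.2]
finger_gap: 0.047
grasp_force: 41.1
```

Call:
servo_tool(moves=[[[0, 0, 0], [0, 0, 0], -0.5], [[0, 0, 0], [0, 0, 0], -1], [[0, 0, 0], [0, 0, 0], -1], [[0, 0, 0], [0, 0, 0.03], -1], [[0, 0, 0], [0, 0, 0.08], -1]])

```text
clock: 19.77
tool_pos: [0.6239, -0.09, 0.0672]
tcp_rot: [0.805, 0.593, -0.002, -0.002]
ft_force: [0.8, 0.7, 0.3]
finger_gap: 0.0856
grasp_force: 0.0
```

Call:
servo_tool(moves=[[[0, 0, 0.1], [0, 0, 0.05], -1], [[0, 0, 0.28], [-0.05, -0.012, 0.05], -1], [[0, 0, 0.46], [-0.1, -0.026, 0.05], -1], [[0, 0, 0.64], [-0.152, -0.041, 0.05], -1], [[0, 0, 0.8], [-0.152, -0.041, 0.05], -1]])

```text
clock: 20.4
tool_pos: [0.4697, -0.1312, 0.1178]
tcp_rot: [0.509, 0.861, -0.0, -0.002]
ft_force: [-0.3, -0.2, -0.8]
finger_gap: 0.0853
grasp_force: 0.0
```

Call:
servo_tool(moves=[[[0, 0, 0.135], [0, 0, 0], -1], [[0, 0, 0.135], [0, 0, 0], -1], [[0, 0, 0.135], [0, 0, 0], -1]])

```text
clock: 20.78
tool_pos: [0.4744, -0.1315, 0.1192]
tcp_rot: [0.452, 0.892, -0.0, 0.0]
ft_force: [-0.8, 0.5, 0.4]
finger_gap: 0.0858
grasp_force: 0.0
```

```bash
python3 - <<'E'
from h import *
s,im,d,W=snap('w9'); m=(abs(W[...,2]-.032)<.006)&(abs(W[...,0]-.474)<.07)&(abs(W[...,1]+.131)<.07)
l=cv2.connectedComponentsWithStats(m.astype(np.uint8)); i=1+l[2][1:,4].argmax(); m=l[1]==i
print(rect(W[m][:,:2]),m.sum(),W[m].mean(0))
E
```

```text
tool [ 0.4744 -0.1315  0.1192] closing deg 36.28599420193753
(array([ 0.473 , -0.1303,  0.0874,  0.0359]), -53.5) 3824 [ 0.47169284 -0.12851899  0.03197116]
```

View pics/w9.png

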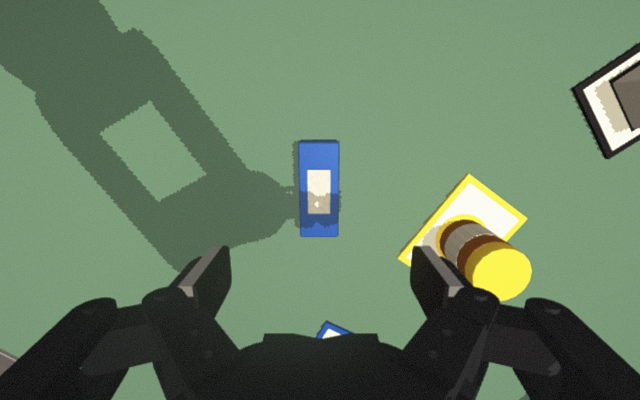

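Box at (320,189) straight between the fingers; the jar stands on its pad (499,270).

Call:
servo_tool(moves=[[[0, 0, 0], [-0.001, 0.001, -0.045], -1], [[0, 0, 0], [-0.001, 0.001, -0.09], -1], [[0, 0, 0], [-0.001, 0.001, -0.125], -1], [[0, 0, 0], [-0.001, 0.001, -0.148], -1], [[0, 0, 0], [-0.001, 0.001, -0.148], -1]])

```text
clock: 21.45
tool_pos: [0.4713, -0.1295, -0.0308]
tcp_rot: [0.451, 0.892, -0.0, -0.003]
ft_force: [-0.5, 0.3, -0.3]
finger_gap: 0.0852
grasp_force: 0.0
```

Call:
servo_tool(moves=[[[0, 0, 0], [0, 0, 0], -0.5], [[0, 0, 0], [0, 0, 0], 0], [[0, 0, 0], [0, 0, 0], 0.5], [[0, 0, 0], [0, 0, 0], 0.8], [[0, 0, 0], [0, 0, 0], 0.8]])

```text
clock: 22.08
tool_pos: [0.4745, -0.1312, -0.0275]
tcp_rot: [0.451, 0.893, 0.0, 0.001]
ft_force: [-0.3, -0.1, 6.6]
finger_gap: 0.0355
grasp_force: 42.3
```

Call:
servo_tool(moves=[[[0, 0, 0], [0, 0, 0.012], 0.8], [[0, 0, 0], [0, 0, 0.035], 0.8], [[0, 0, -0.05], [0, -0.01, 0.06], 0.8], [[0, 0, -0.15], [0.02, -0.045, 0.06], 0.8], [[0, 0, -0.25], [0.05, -0.085, 0.06], 0.8]])

```text
clock: 22.7
tool_pos: [0.5232, -0.2157, 0.032]
tcp_rot: [0.56, 0.829, 0.0, -0.0]
ft_force: [0.8, -0.3, -0.4]
finger_gap: 0.0352
grasp_force: 41.5
```

Call:
servo_tool(moves=[[[0, 0, -0.1], [0.04, -0.035, 0], 0.8], [[0, 0, -0.2], [0.075, -0.065, 0], 0.8], [[0, 0, -0.239], [0.097, -0.085, 0], 0.8], [[0, 0, -0.239], [0.097, -0.085, 0], 0.8], [[0, 0, -0.239], [0.097, -0.085, 0], 0.8]])

```text
clock: 23.32
tool_pos: [0.6191, -0.2996, 0.0306]
tcp_rot: [0.654, 0.757, -0.0, -0.001]
ft_force: [0.4, -0.5, -1.6]
finger_gap: 0.0352
grasp_force: 41.4
```

```bash
python3 - <<'E'
from h import *
s,im,d,W=snap('w10'); print(s['finger_gap'])
E
```

```text
tool [ 0.6191 -0.2996  0.0306] closing deg 8.386527220258927
0.03524722226939142
```

View pics/w10.png

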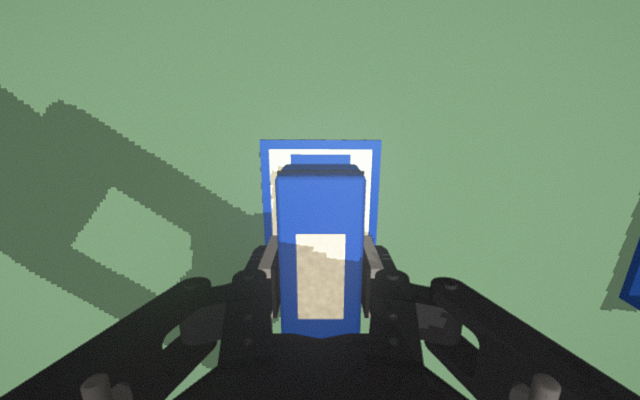

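Pad's far corners at (260,140) and (381,140); box's far top edge at (277,177)–(364,177), parallel.

```bash
python3 - <<'E'
from h import *
q=np.load('pics/w10s.npy');s=dict(tool_pos=q[:3],tcp_rot=q[3:])
for n,p,z,L in [('pad',[(260,140),(381,140)],.004,.055),('box',[(277,177),(364,177)],.032+.058,.044)]:
    a,b=wpix(s,p,z)[:,:2]; t=(b-a)/np.linalg.norm(b-a); m=np.array([t[1],-t[0]]); m*=np.sign(m@(q[:2]-a))
    print(n,np.linalg.norm(b-a),((a+b)/2+m*L).round(4),np.degrees(np.arctan2(*t[::-1])))
E
```

```text
pad 0.07927302317492818 [ 0.6208 -0.3024] 8.411356964425346
box 0.03363120831919453 [ 0.6203 -0.2991] 8.420761346729202
```

Call:
servo_tool(moves=[[[0, 0, 0], [0.001, -0.003, -0.02], 0.8], [[0, 0, 0], [0.001, -0.003, -0.038], 0.8], [[0, 0, 0], [0.001, -0.003, -0.049], 0.8], [[0, 0, 0], [0.001, -0.003, -0.055], 0.8], [[0, 0, 0], [0.001, -0.003, -0.055], 0.8]])

```text
clock: 24.0
tool_pos: [0.6212, -0.3034, -0.0234]
tcp_rot: [0.654, 0.757, -0.0, -0.0]
ft_force: [-1.4, 1.0, 2.2]
finger_gap: 0.0353
grasp_force: 42.0
```

Call:
servo_tool(moves=[[[0, 0, 0], [0, 0, 0], 0.8], [[0, 0, 0], [0, 0, 0], -0.2], [[0, 0, 0], [0, 0, 0], -1], [[0, 0, 0], [0, 0, 0], -1], [[0, 0, 0], [0, 0, 0.03], -1]])

```text
clock: 24.62
tool_pos: [0.6185, -0.3018, 0.0028]
tcp_rot: [0.654, 0.757, -0.001, -0.004]
ft_force: [0.4, 0.1, -0.2]
finger_gap: 0.0854
grasp_force: 0.0
```

Call:
servo_tool(moves=[[[0, 0, 0], [0, 0, 0.06], -1], [[0, 0, 0], [0, 0, 0.12], -1], [[0, 0, 0], [-0.06, -0.02, 0.17], -1], [[0, 0, 0], [-0.11, -0.05, 0.17], -1], [[0, 0, 0], [-0.16, -0.08, 0.17], -1]])

```text
clock: 25.25
tool_pos: [0.4662, -0.3816, 0.1782]
tcp_rot: [0.653, 0.757, -0.0, 0.002]
ft_force: [0.3, -0.4, -0.6]
finger_gap: 0.0852
grasp_force: 0.0
```

Call:
servo_tool(moves=[[[0, 0, 0], [-0.04, -0.05, 0], -1], [[0, 0, 0], [-0.08, -0.1, 0], -1], [[0, 0, 0], [-0.1, -0.12, 0], -1], [[0, 0, 0], [-0.1, -0.12, 0], -1]])

```text
clock: 25.75
tool_pos: [0.3647, -0.5023, 0.1759]
tcp_rot: [0.655, 0.755, -0.0, 0.0]
ft_force: [-0.2, 0.6, -0.2]
finger_gap: 0.0859
grasp_force: 0.0
```

```bash
python3 - <<'E'
from h import *
T=cloud('top',grab('top','t9')[2])
for n,u,v,z in [('dish',188,150,.024),('jar',368,160,.076),('slide',468,183,.036),('cups',238,232,.097),('stain',277,138,.064)]:
    R=T[v-30:v+31,u-30:u+31].reshape(-1,3); q=R[abs(R[:,2]-z)<.006]; print(n,rect(q[:,:2]),len(q),q[:,2].mean().round(4))
E
```

```text
dish (array([0.6049, 0.3058, 0.0582, 0.0552]), 54.3) 577 0.0244
jar (array([ 0.6236, -0.0912,  0.0465,  0.0461]), 5.7) 442 0.0762
slide (array([ 0.6196, -0.3026,  0.0887,  0.0357]), -82.1) 734 0.0363
cups (array([0.4427, 0.1476, 0.0617, 0.0603]), -79.7) 889 0.0977
stain (array([0.6577, 0.1152, 0.0506, 0.0505]), -17.4) 554 0.0644
```

View pics/t9.png

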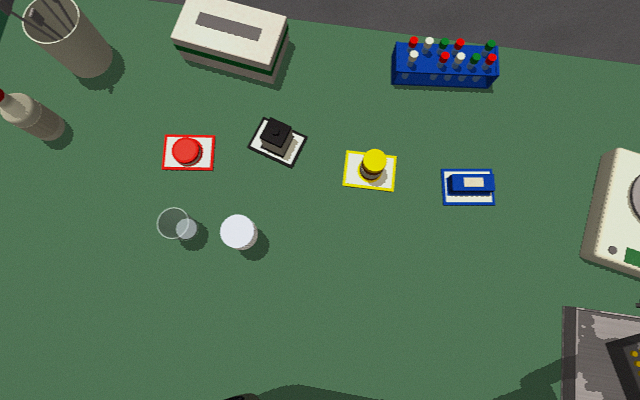

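All four stand within about 3 mm of their pad centres, aligned and upright. The beaker (173,223) and cups (238,232) are unmoved.

```bash
python3 -c "
from rig import env
print(env.sign_off())"
```

```text
the job is handed in; nothing more can be done
None
```

The jar, dish, staining jar and slide box are each upright on their own pad, lined up and within about 3 mm of centre in the last top picture; the beaker and cups have not moved, and the job is handed in (no verdict was returned).

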